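Move the charged battery from the charger to the closet lamp

TASK

Press the catch of the charger to release the charged battery, take the battery out, and slide it into the lamp until it is fully home and the lamp's catch has clicked up behind it, then let go. Press, pull and push gently: never wrench the battery against a closed catch or ram it into its stop, and leave everything else on the counter where it is.

Things in the scene. Friction and masses are not known exactly. Their poses are not given: they have to be found in the camera images.
- battery: Black block, 60 (x) x 40 (y) x 46 mm high, on a grey foot plate 70 (x) x 56 (y) x 8 mm thick; 54 mm high in all, 0.40 to 0.51 kg. Origin: centre of the plate's underside; x points inwards along the slide it is in. It starts caught in the charger. Grip the 40 mm wide block across y, above the slide's lips.
- charger: Grey charger fixed to the counter: a slide with a vented housing 84 mm wide, 52 mm high behind it (x +62 to +107 mm). Origin: on the counter, exactly below the origin of a battery that is home (which is at 0, 0, 25 mm, same heading). x points inwards along the slide, which is open at -x, towards the robot; z up.
- lamp: Lamp fixed to the counter: a slide, catch and ejector just like the charger's (same sizes, same frame, battery home at 0, 0, 25 mm), empty at the start; behind it a foot 26 mm high (x +62 to +124 mm), a stem at x +105 mm and a tilted light panel 60 mm wide, up to 0.14 m high.
- lamp_mouth (a point): Slide, both alike. Point: middle of the floor's front edge, x -35 mm, 25 mm up. Two tracks beside the tongue carry the floor on to x -64 mm; a plate can be set down there. Side walls 58.5 mm apart; from x -24 mm lips 49 mm apart overhang it, underside 34.5, top 39.5 mm up. Mouth (x -42 to -24 mm): flares to 70 mm, 5 mm higher, rim 44 mm up. A battery with origin at x below -80 mm is clear.
- lamp_stop (a point): Solid end stop, both alike: 2.5 mm beyond the inner end of a plate that is home (lamp x +37.5 mm, 29 mm up). Between its halves a sprung ejector pushes the plate outwards over the last 14 mm, 5.5 N rising to 8 N at home. A battery let go before the click is pushed back out; pressing the catch makes a caught battery pop about 14 mm out, where it stays, its plate lying on the nose.
- lamp_nose (a point): Nose of the catch, both alike: ramped towards -x, 29.5 mm high, with an upright face at x -35 mm behind which a plate that is home is caught. A plate pushed in rides over the ramp, pressing the nose down by itself, and it clicks up behind the plate; this takes about 10 N up to the click (the battery may yield a few mm in the grip); a push of 15 N or more is only felt at the end stop.
- charger_tab (a point): Where to press: top of the charger's tab, x -80 mm from its origin, 23.5 mm up; moves with it. The tab (x -99 to -47 mm, 36 mm wide) and nose are one tongue that goes straight down, at most 7 mm; 5.5 mm or more frees the battery. Spring 2 N rising to 2.4 N; the loaded nose adds 1 to 5 N of friction.
- charger_catch (a joint): Charger's catch: 0 m up (as sprung), 0.007 m fully pressed; about 0.0045 while a plate lies over its nose.
- lamp_catch (a joint): Lamp's catch: 0 m up (as sprung, and so again once a battery has clicked home, when it may stick up to 0.0025 low), 0.007 m fully pressed; about 0.0045 while a plate lies over its nose.
- tape: Bystander: cardboard roll of tape, ring 68 mm across, 22 mm high, lying flat; origin under its centre.
- torch: Bystander: metal torch, 115 mm long, 32 mm thick, lying; origin under its middle.
- tin: Bystander: food tin 74 mm across, 110 mm high; origin under its centre.
- jar: Bystander: glass jar 70 mm across, 100 mm high; origin under its centre.
- carton: Bystander: cardboard carton 60 x 130 x 170 mm high; origin under its centre.
- mug: Bystander: white mug 76 mm across, 85 mm high; origin under its centre.
- tea: Bystander: small paper box 44 x 60 x 30 mm high; origin under its centre.
Mind the look-alikes: they are no part of the job. Leave any purple or turquoise look-alike of the charger alone.

How it is judged:
On the way, in this order (a step that is already met when the one before it is completed fails the run):
1. the charger's catch has been pressed and the battery has come out of its catch by more than 8 mm (x of battery in the frame of charger below -0.008 m), for 0.1 s.
2. the battery is out of the charger's slide (horizontal distance between battery and charger above 0.08 m), for 0.1 s.
3. the battery is home in the lamp and the lamp's catch is up behind it (x of battery in the frame of lamp between -0.003 and 0.0035 m and y of battery in the frame of lamp between -0.003 and 0.003 m and z of battery in the frame of lamp between 0.022 and 0.028 m and angle between the x axis of battery and the x axis of lamp, either way round below 0.06 rad and angle between battery's own z axis and vertical below 0.06 rad and value of joint lamp_catch below 0.003 m), for 0.2 s.
At the end, for the whole second after the job is handed in: The battery rests in the lamp's slide within 3 mm of home (3.5 mm inwards, 3 mm sideways and in height, 0.06 rad), released, with the lamp's catch up behind it (within 3 mm of fully up), and the charger's catch is up (within 1.5 mm) (all of step 3 and linear speed of battery below 0.01 m/s and value of joint charger_catch below 0.0015 m); the robot touches nothing.
It fails at once if the battery and the charger press on each other with more than 45 N (all their contacts added up; a caught battery rests there with about 20 N from the springs and its weight) (contact force between battery and charger above 45 N).
It fails at once if the battery and the lamp press on each other with more than 45 N (all their contacts added up; a caught battery rests there with about 20 N from the springs and its weight) (contact force between battery and lamp above 45 N).
It fails at once if the robot presses on the charger or the lamp with more than 32 N (contact force between any of the arm, the fingers and charger above 32 N or contact force between any of the arm, the fingers and lamp above 32 N).
It fails at once if something else on the counter is moved by more than 25 mm (distance of any of tape, torch, tin, jar, carton, mug, tea from where it was at the start of the episode above 0.025 m).
It also fails if it takes over 67 s, if anything falls off the work surface, if the arm or the gripper's body presses on something with over 40 N, if the wrist force passes 120 N, or if a joint passes its speed limit or range.

ROBOT

A 6-joint arm with a two-finger parallel gripper is mounted at the origin on the work surface. World frame = base frame: x ahead of the robot, y to its left, z up, the work surface at z = 0. Lengths are in m, angles in rad, forces in N, time in s.
With the tool pointing down it reaches from about 0.3 to 0.75 m from the base axis. Payload 8.5 kg.
Tool frame: the origin (TCP) lies at the very end of the fingers, on their centre line; the grasp point (between the pads) lies 19 mm behind it (arm.tcp_to_grasp is the distance from the TCP to the grasp point, in m); z points along the fingers, y is the line along which they close (so a half turn about z gives the same grasp; the last joint's range is limited). The gripper opens to 88 mm and grips with 3 to 60 N. Pads are 18 mm wide; open, the fingers measure 123 mm over their backs; the gripper's body (75 mm by 187 mm) begins 45 mm behind the grasp point.
Start: joints at [-1.333, 0.381, 1.297, -0, 1.464, -0.215], TCP at [0.241, -0.495, 0.239] pointing down, gripper open.
Joint ranges: [-3.11, 3.11], [-0.89, 2.33], [0.22, 2.48], [-1.42, 4.56], [0.17, 2.85], [-2.88, 2.88]. Speed limits (rad/s): [2.39, 2.39, 3.14, 3.14, 3.14, 3.14].

INTERFACE

Orientations are given as a 3x3 rotation matrix whose columns are the frame's x, y, z axes.
In Python, from cell import arm gives the robot as it stands.
- The arm moves only by the tool move_arm, never from a script. Its argument "deltas" is a list of rows, each a list of 6 numbers: the shift along the world's x, y, z in cm, then the turn, a rotation vector about the world's x, y, z in units of 6 degrees (1.0 is 6 degrees). A call has 1 to 12 rows; each row shifts and turns the commanded pose from where the row before left it; what a row does not reach is not made up. A row lasts 1/12 s, in which the tool goes at most 41.7 mm and 7.16 degrees, less where a joint would pass 70% of its speed; a pose out of reach is approached as far as the arm can. A call is refused whole if a number of a shift passes 4.17 or a number of a turn 1, either way. A call with a gripper value outside its range is refused whole. "claw" is the opening, from 0 (shut) to 1 (fully open), set as the call begins (left out, the last holds). The fingers move at their own pace and stop on an object; "grip_force" is the grip in N (left out, the last holds). Time passes only in rows, so rows that do not move let the fingers close. It gives the time, the measured TCP pose, the force, the opening and the grip force at its end, in the units of the state.
- arm.state(): the state, without advancing time (a new reading comes with each control period).
- arm.grab_frame(name): name is "scene" or "top" or "wrist"; returns the picture (480x640x3 uint8, blue, green, red); there is no depth.
- arm.camera_info(name): a dict with "vertical_fov" (degrees; the focal length in pixels is half the picture's height over the tangent of half this angle, whatever the lens; pixels are square), "cx", "cy" (the principal point, pixels), "world_to_cam" (4x4, takes a point from world to camera coordinates). Camera axes: x right, y up, looking along -z (the intrinsics and any distortion apply to the point x, -y, -z); pixel columns grow to the right and rows downward; lengths in m; the calibration is good to about 2 mm. A picture is of the moment at which its call begins: read the wrist's pose just before it. camera_info takes no time and is no camera call; for the wrist camera it gives the pose at the moment of the call.
- arm.close_job(): hands the job in; it is judged then, once.
Trained networks look in the newest picture that a camera, given by its name, has taken for a name from the list of things; names that differ only in an ending like _2 or _b are one class to them, and where a whole thing is asked for, a point or a joint stands for the part that bears it (a point fixed in the world has none). Each returns a list of dicts, best first, with "p" (0 to 1); they miss things now and then, are a little off and sometimes report something else, mostly with a low value. They report only what shows in the picture. A call takes as long as a camera call. They do not tell look-alikes from the thing itself.
- arm.regions_of(camera, query): "mask" (480x640 bool, what is visible of it).
- arm.place_of(camera, query): "centre" ([x, y, z] in m, in the coordinates of the camera as it stood for that picture, good to about 4 mm: a listed point, or the origin of a listed thing).
The state is a dict: "time": time; "q": joint angles; "qvel": joint speeds; "effort": joint torques, N m; "position": TCP position; "tcp_rot": TCP orientation; "wrist_force": force on the tool from outside, world axes, zero at the start; "ft_torque": the same for the moment, N m; "gripper_width": finger opening in m; "finger_force": force on a finger pad.
Only numpy, scipy, OpenCV 4.12 (cv2) and the standard library are available. Lean on these libraries where they do the work, as an engineer would, in place of code of your own. Each camera call takes 0.05 s, during which the arm holds its last target. There are 200 camera calls.

## Working session

There is one attempt and no reset: what is moved stays moved. The work goes in short steps, Python scripts to look and compute and a tool call to move; the robot and the scene stay as the last step left them, time stands still between calls to the robot, and variables do not carry over. Pictures are saved under pics/ and viewed, at most 10 in all, crops included, and the job is handed in when it is done.

Besides the shell and the picture viewer there is one more tool, called after ">>>" as name([rows], argument=value, ...), one row to a line, values as JSON. move_arm: Moves the arm, as the interface text tells. Its arguments: {"type":"object","properties":{"deltas":{"type":"array","items":{"type":"array","items":{"type":"number"}}},"claw":{"type":"number"},"grip_force":{"type":"number"}},"required":["deltas"]}

```bash
mkdir -p pics; ls; cat > h.py <<'E'
from cell import arm
import numpy as np, cv2
def w(cam,c):
    M=np.array(arm.camera_info(cam)["world_to_cam"]); return (np.linalg.inv(M)@np.r_[c,1])[:3]
def cam(name):
    i=arm.camera_info(name); f=240/np.tan(np.radians(i["vertical_fov"])/2); return f,i["cx"],i["cy"],np.array(i["world_to_cam"]),i
def proj(name,p):
    f,cx,cy,M,_=cam(name); q=M@np.r_[p,1]; return np.array([cx+f*q[0]/-q[2],cy+f*-q[1]/-q[2]])
def ray(name,uv,z):
    f,cx,cy,M,_=cam(name); R=M[:3,:3]; o=-R.T@M[:3,3]; d=R.T@np.array([(uv[0]-cx)/f,-(uv[1]-cy)/f,-1]); return o+d*(z-o[2])/d[2]
E
python3 - <<'E'
from h import *
for n in ("scene","top"):
    im=arm.grab_frame(n); cv2.imwrite(f"pics/{n}1.png",im); print(n,arm.camera_info(n))
    for q in ("battery","charger","lamp","lamp_mouth","lamp_stop","charger_tab","lamp_nose"):
        for r in arm.place_of(n,q)[:3]:
            p=w(n,r["centre"]); print(n,q,round(r["p"],2),p.round(3),proj(n,p).round())
print(arm.state())
E
```

```text
pics
scene {'vertical_fov': 54.140475985641274, 'cx': 314.1433583828783, 'cy': 242.9762680086021, 'world_to_cam': array([[-0.65587251,  0.75476743,  0.01254547,  0.30653171],
       [-0.515619  , -0.46007345,  0.7228205 ,  0.18621508],
       [ 0.55133321,  0.46760941,  0.69092195, -1.45248573],
       [ 0.        ,  0.        ,  0.        ,  1.        ]])}
scene battery 0.7 [ 0.553 -0.243  0.021] [224. 232.]
scene charger 0.77 [ 0.237 -0.336 -0.003] [282. 174.]
scene charger 0.71 [ 0.553 -0.238  0.003] [226. 238.]
scene charger 0.66 [ 0.273  0.246 -0.003] [438. 271.]
scene lamp 0.86 [0.551 0.161 0.002] [343. 318.]
scene lamp_mouth 0.93 [0.519 0.16  0.026] [352. 303.]
scene lamp_stop 0.94 [0.589 0.158 0.027] [332. 321.]
scene charger_tab 0.64 [ 0.476 -0.218  0.023] [251. 222.]
scene charger_tab 0.64 [ 0.166 -0.294  0.023] [307. 163.]
scene charger_tab 0.53 [0.198 0.242 0.021] [453. 248.]
scene lamp_nose 0.86 [0.519 0.161 0.026] [353. 303.]
top {'vertical_fov': 53.63083800054475, 'cx': 316.2807721559305, 'cy': 232.60770898953885, 'world_to_cam': array([[-2.22937045e-02, -9.99751195e-0
[... 988 characters left out ...]
.15330091e-01]), 'qvel': array([5.76637478e-04, 6.04703742e-04, 3.11418815e-04, 6.56296075e-05,
       1.69023319e-04, 1.76863091e-03]), 'effort': array([-8.61525350e-04, -4.37766373e+01, -2.24720138e+01,  7.13031390e-02,
        3.13406659e-02, -8.79178032e-06]), 'position': array([ 0.24060816, -0.49456277,  0.23875597]), 'tcp_rot': array([[ 8.99220803e-01,  4.37495083e-01,  2.17587998e-05],
       [ 4.37495083e-01, -8.99220803e-01,  3.36152968e-06],
       [ 2.10366181e-05,  6.49661048e-06, -1.00000000e+00]]), 'wrist_force': array([ 0.10913468,  0.6206658 , -0.07172112]), 'ft_torque': array([ 0.02584582,  0.00632346, -0.01764187]), 'finger_force': 0.0, 'gripper_width': 0.08806110947647255}
```

View pics/top1.png

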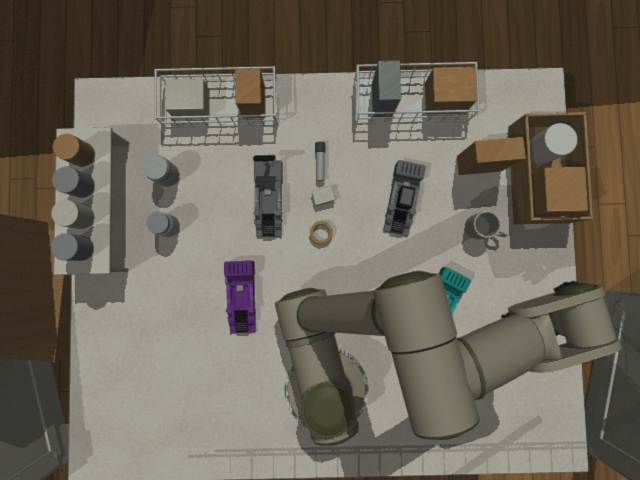

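View pics/scene1.png

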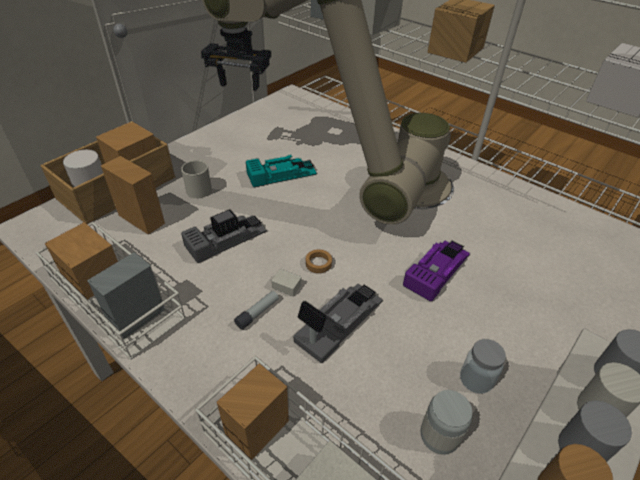

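Candidates in the top picture:
- Grey charger holding the black battery, at (404,198). This is my choice.
- Purple look-alike at (240,297), left alone.
- Turquoise look-alike at (452,290), left alone.
- Lamp, grey with a black panel and empty, at (268,203).

I'll move above the charger's approach side for a close wrist view.

>>> move_arm([
  [2,3,0.4,0,0,-0.7],
  [2.2,3,0.4,0,0,-0.8],
  [2.2,3,0.4,0,0,-0.8],
  [2.2,3,0.4,0,0,-0.8],
  [2.2,3,0.4,0,0,-0.8],
  [2.2,3,0.4,0,0,-0.8],
  [2.2,3,0.4,0,0,-0.8],
  [2.2,3,0.4,0,0,-0.8],
  [2.2,3,0.4,0,0,-0.6],
  [0,0,0,0,0,0],
  [0,0,0,0,0,0],
], claw=0)

```text
time: 1.72
position: [0.4373, -0.2233, 0.275]
tcp_rot: [[0.965, -0.263, 0.0], [-0.263, -0.965, -0.0], [0.0, 0.0, -1.0]]
wrist_force: [-0.1, 0.8, 0.2]
gripper_width: 0.0172
finger_force: 0.0
```

```bash
python3 - <<'E'
from h import *
s=arm.state(); print(s["time"],s["position"],s["tcp_rot"].round(3))
M=np.array(arm.camera_info("wrist")["world_to_cam"]); print(arm.camera_info("wrist"),-M[:3,:3].T@M[:3,3])
cv2.imwrite("pics/wrist1.png",arm.grab_frame("wrist")); 
for q in ("battery","charger","charger_tab"):
    for r in arm.place_of("wrist",q)[:2]:
        p=w("wrist",r["centre"]); print(q,round(r["p"],2),p.round(4),proj("wrist",p).round())
arm.grab_frame("top")
for q in ("battery","charger","charger_tab"):
    for r in arm.place_of("top",q)[:4]:
        p=w("top",r["centre"]); print("top",q,round(r["p"],2),p.round(4),proj("top",p).round())
E
```

```text
1.7167 [ 0.43729817 -0.22329643  0.27496098] [[ 0.965 -0.263  0.   ]
 [-0.263 -0.965 -0.   ]
 [ 0.     0.    -1.   ]]
{'vertical_fov': 64.39697983690927, 'cx': 313.3833144538876, 'cy': 243.54923841376984, 'world_to_cam': array([[-2.62567767e-01, -9.64913538e-01, -1.75860583e-04,
        -1.01292014e-01],
       [ 9.27125573e-01, -2.52234569e-01, -2.77156804e-01,
        -4.13380708e-01],
       [ 2.67387994e-01, -7.29354881e-02,  9.60824685e-01,
        -5.57202599e-01],
       [ 0.00000000e+00,  0.00000000e+00,  0.00000000e+00,
         1.00000000e+00]])} [ 0.50564909 -0.24264678  0.42078492]
battery 0.94 [ 0.5478 -0.2434  0.0217] [301.  89.]
charger 0.61 [ 0.269   0.2412 -0.0006] [  6. 414.]
charger_tab 0.61 [ 0.4695 -0.2233  0.0238] [302. 173.]
top battery 0.76 [ 0.5518 -0.2428  0.0255] [404. 198.]
top charger 0.63 [ 0.2759  0.2435 -0.0033] [241. 296.]
top charger 0.6 [ 0.5508 -0.2375 -0.0035] [400. 200.]
top charger_tab 0.74 [ 0.1648 -0.2946  0.024 ] [426. 331.]
top charger_tab 0.53 [ 0.4716 -0.2211  0.0246] [397. 226.]
```

View pics/wrist1.png

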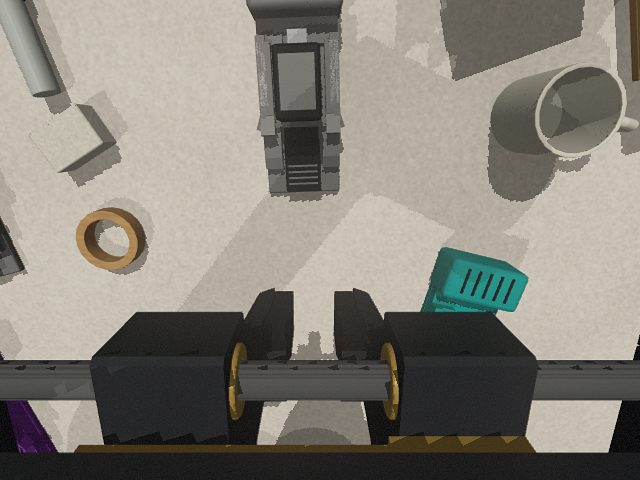

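The wrist view shows the grey charger with the black battery at about (297,80), and its ribbed tab at (303,175). The turquoise look-alike at (475,280) is a separate thing. I'll refine the pose with an enlarged, rectified crop.

```bash
python3 - <<'E'
from h import *
im=cv2.imread("pics/wrist1.png")
f,cx,cy,M,_=cam("wrist")
# predicted features for hypothesis
o=np.array([0.5505,-0.2415]);a=-0.245
c,s=np.cos(a),np.sin(a)
P=lambda x,y,z: proj("wrist",np.r_[o+np.array([c*x-s*y,s*x+c*y]),z])
S=4;x0,y0=235,0
big=cv2.resize(im[y0:y0+200,x0:x0+120],None,fx=S,fy=S,interpolation=cv2.INTER_CUBIC)[:, :]
def poly(pts,col): cv2.polylines(big,[np.int32([(P(*p)+.5-[x0,y0])*S-.5 for p in pts])],True,col,1)
poly([(x,y,.079) for x,y in((-30,-20),(30,-20),(30,20),(-30,20)) for x,y in [(x/1e3,y/1e3)]],(0,255,255))
poly([(x/1e3,y/1e3,.0235) for x,y in((-99,-18),(-47,-18),(-47,18),(-99,18))],(0,0,255))
poly([(x/1e3,y/1e3,.052) for x,y in((62,-42),(107,-42),(107,42),(62,42))],(0,255,0))
poly([(x/1e3,y/1e3,.044) for x,y in((-42,-35),(-42,35))],(255,255,0))
cv2.imwrite("pics/crop1.png",cv2.resize(big,(360,600)) if 0 else big[:600]); cv2.imwrite("pics/crop1.png",cv2.resize(big,None,fx=.75,fy=.75,interpolation=cv2.INTER_AREA))
E
```

```text
(no output)
```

View pics/crop1.png

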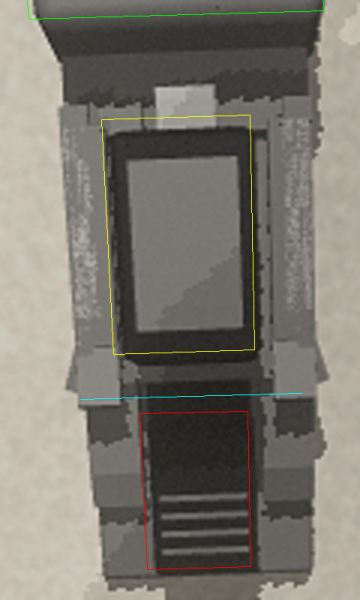

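>>> move_arm([
  [1.6,0,-2,0,0,0.3],
  [1.5,0,-3.5,0,0,0],
  [0,0,-4,0,0,0],
  [0,0,-4,0,0,0],
  [0,0,-4,0,0,0],
  [0,0,-3,0,0,0],
  [0,0,-2,0,0,0],
  [0,0,-1,0,0,0],
  [0,0,0,0,0,0],
  [0,0,0,0,0,0],
], claw=0)

```text
time: 2.95
position: [0.4679, -0.2251, 0.0403]
tcp_rot: [[0.972, -0.236, 0.001], [-0.236, -0.972, -0.0], [0.001, 0.0, -1.0]]
wrist_force: [0.8, -1.2, 0.7]
gripper_width: 0.0002
finger_force: 0.0
```

```bash
python3 - <<'E'
from h import *
cv2.imwrite("pics/wrist2.png",arm.grab_frame("wrist")[:430,120:520]); print(arm.state()["position"])
E
```

```text
[ 0.46816689 -0.2251741   0.04093949]
```

View pics/wrist2.png

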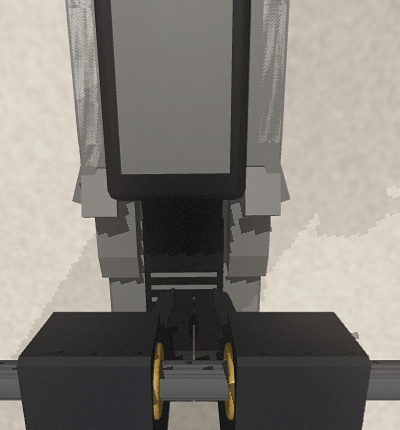

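>>> move_arm([
  [0.1,0.4,0,0,0,0],
  [0,0,-0.7,0,0,0],
  [0,0,-0.5,0,0,0],
  [0,0,-0.3,0,0,0],
  [0,0,0,0,0,0],
  [0,0,0,0,0,0],
])

```text
time: 3.5
position: [0.4686, -0.2205, 0.0246]
tcp_rot: [[0.972, -0.236, -0.0], [-0.236, -0.972, 0.0], [-0.0, -0.0, -1.0]]
wrist_force: [-0.6, -1.5, -0.1]
gripper_width: 0.0003
finger_force: 0.0
```

>>> move_arm([
  [0,0,-0.1,0,0,0],
  [0,0,-0.1,0,0,0],
  [0,0,-0.1,0,0,0],
  [0,0,0,0,0,0],
  [0,0,-0.1,0,0,0],
  [0,0,0,0,0,0],
])

```text
time: 4.0
position: [0.4687, -0.2207, 0.0207]
tcp_rot: [[0.972, -0.236, 0.0], [-0.236, -0.972, -0.0], [0.0, 0.0, -1.0]]
wrist_force: [0.2, 0.0, 3.0]
gripper_width: 0.0006
finger_force: 0.9
```

>>> move_arm([
  [0,0,-0.1,0,0,0],
  [0,0,-0.1,0,0,0],
  [0,0,0,0,0,0],
  [0,0,0,0,0,0],
])

```text
time: 4.33
position: [0.4687, -0.2206, 0.0187]
tcp_rot: [[0.972, -0.236, 0.0], [-0.236, -0.972, -0.0], [0.0, 0.0, -1.0]]
wrist_force: [0.7, -0.8, 2.7]
gripper_width: 0.0007
finger_force: 1.0
```

>>> move_arm([
  [0,0,-0.06,0,0,0],
  [0,0,-0.06,0,0,0],
  [0,0,0,0,0,0],
  [0,0,0,0,0,0],
  [0,0,0,0,0,0],
])

```text
time: 4.75
position: [0.4686, -0.2206, 0.0176]
tcp_rot: [[0.972, -0.236, 0.0], [-0.236, -0.972, -0.0], [0.0, 0.0, -1.0]]
wrist_force: [0.5, -0.5, 1.6]
gripper_width: 0.0009
finger_force: 1.0
```

```bash
python3 - <<'E'
from h import *
cv2.imwrite("pics/wrist3.png",arm.grab_frame("wrist")[:430,120:520]); 
for r in arm.place_of("wrist","battery")[:2]:
    print(r["p"],w("wrist",r["centre"]))
E
```

```text
0.56 [ 0.53797268 -0.23367907  0.02405665]
```

View pics/wrist3.png

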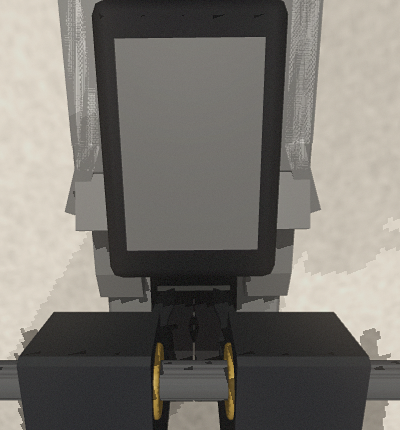

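>>> move_arm([
  [0,0,1,0,0,0],
  [0,0,3,0,0,0],
  [0,0,4,0,0,0],
  [0,0,3.5,0,0,0.1],
  [2.2,-0.5,0,0,0,0],
  [2.3,-0.5,0,0,0,0],
  [2.2,-0.5,0,0,0,0],
  [0,0,0,0,0,0],
  [0,0,0,0,0,0],
], claw=0.85)

```text
time: 5.6
position: [0.5355, -0.2353, 0.1325]
tcp_rot: [[0.974, -0.225, -0.001], [-0.225, -0.974, 0.001], [-0.001, -0.0, -1.0]]
wrist_force: [-0.9, 0.6, 0.3]
gripper_width: 0.0586
finger_force: 0.0
```

```bash
python3 - <<'E'
from h import *
print(arm.state()["position"])
for n in("wrist","top"):
  cv2.imwrite(f"pics/{n}4.png",arm.grab_frame(n))
  for r in arm.place_of(n,"battery")[:2]:
    print(n,r["p"],w(n,r["centre"]))
E
```

```text
[ 0.53554602 -0.23525255  0.13245305]
```

View pics/wrist4.png

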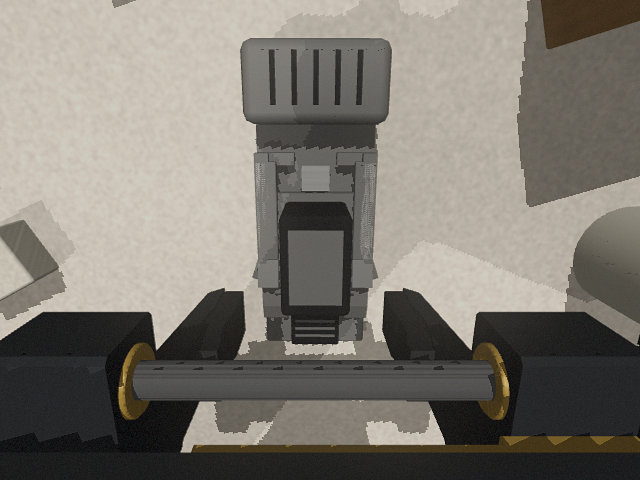

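The battery has popped out; its centre is at about column 315, aligned with the fingers. I'll check its position along the slide by projection.

```bash
python3 - <<'E'
from h import *
s=arm.state();p=s["position"];X=s["tcp_rot"][:,0]
for d in(-.03,.03): print(d,proj("wrist",np.r_[(p+X*d)[:2],.079]))
for uv in((315,313),(315,204)): print(uv,(ray("wrist",uv,.079)-p)@X)
for uv in((316,123),(316,41)): print("housing",uv,(ray("wrist",uv,.052)-p)@X)
print("tab",(ray("wrist",(315,343),.0235)-p)@X)
E
```

```text
-0.03 [312.26284093 315.83975895]
0.03 [312.19639704 213.58958099]
(315, 313) -0.028158115561753412
(315, 204) 0.03520473807770492
housing (316, 123) 0.07673738137290993
housing (316, 41) 0.11865408212434923
tab -0.08061160569928888
```

>>> move_arm([
  [0.1,0,-3,0,0,0],
  [0,0,-3,0,0,0],
  [0,0,-2,0,0,0],
  [0,0,-0.5,0,0,0],
  [0,0,0,0,0,0],
])

```text
time: 6.22
position: [0.5358, -0.2352, 0.0468]
tcp_rot: [[0.974, -0.226, -0.002], [-0.226, -0.974, 0.002], [-0.003, -0.001, -1.0]]
wrist_force: [0.3, 0.6, 1.4]
gripper_width: 0.075
finger_force: 0.0
```

>>> move_arm([
  [0,0,0,0,0,0],
  [0,0,0,0,0,0],
  [0,0,0,0,0,0],
  [0,0,0,0,0,0],
  [0,0,0,0,0,0],
  [0,0,0,0,0,0],
  [0,0,0,0,0,0],
], claw=0, grip_force=30)

```text
time: 6.8
position: [0.5368, -0.2358, 0.0481]
tcp_rot: [[0.974, -0.226, 0.001], [-0.226, -0.974, -0.001], [0.001, 0.001, -1.0]]
wrist_force: [-0.6, -0.5, 5.4]
gripper_width: 0.0397
finger_force: 30.0
```

>>> move_arm([
  [-0.3,0.07,0,0,0,0],
  [-0.5,0.11,0,0,0,0],
  [-0.5,0.12,0,0,0,0],
  [-0.5,0.12,0,0,0,0],
  [-0.5,0.11,0,0,0,0],
])

```text
time: 7.22
position: [0.5141, -0.2306, 0.0482]
tcp_rot: [[0.974, -0.226, 0.003], [-0.226, -0.974, -0.001], [0.003, 0.001, -1.0]]
wrist_force: [5.1, -0.3, 4.3]
gripper_width: 0.0398
finger_force: 30.0
```

>>> move_arm([
  [-1,0.23,0,0,0,0],
  [-1,0.23,0,0,0,0],
  [-1,0.23,0,0,0,0],
  [-1,0.23,0,0,0,0],
  [-1,0.23,0,0,0,0],
  [0,0,0,0,0,0],
])

```text
time: 7.72
position: [0.4618, -0.2181, 0.0477]
tcp_rot: [[0.974, -0.226, -0.002], [-0.226, -0.974, 0.001], [-0.002, -0.0, -1.0]]
wrist_force: [-6.5, 1.1, 9.9]
gripper_width: 0.04
finger_force: 30.0
```

>>> move_arm([
  [-1,0.23,0,0,0,0],
  [-0.5,0.1,1,0,0,0],
  [0,0,3,0,0,0],
  [0,0,4,0,0,0],
  [0,0,4,0,0,0],
  [0,0,3,0,0,0],
])

```text
time: 8.22
position: [0.4481, -0.215, 0.2006]
tcp_rot: [[0.974, -0.226, 0.0], [-0.226, -0.974, -0.0], [0.0, 0.0, -1.0]]
wrist_force: [0.5, -0.9, -4.0]
gripper_width: 0.0393
finger_force: 30.0
```

>>> move_arm([
  [0,2,0,0,0,0.1],
  [-0.2,3.6,0,0,0,0.2],
  [-0.2,3.6,0,0,0,0.2],
  [-0.2,3.6,0,0,0,0.2],
  [-0.2,3.6,0,0,0,0.2],
  [-0.2,3.6,0,0,0,0.2],
  [-0.2,3.6,0,0,0,0.2],
  [-0.2,3.6,0,0,0,0.2],
  [-0.2,3.6,0,0,0,0.2],
  [-0.2,3.6,0,0,0,0.2],
  [0,3,0,0,0,0],
  [0,0,0,0,0,0],
])

```text
time: 9.22
position: [0.429, 0.1626, 0.1975]
tcp_rot: [[1.0, -0.024, -0.002], [-0.024, -1.0, 0.001], [-0.002, -0.001, -1.0]]
wrist_force: [-1.2, -0.5, -5.3]
gripper_width: 0.0399
finger_force: 30.0
```

>>> move_arm([
  [0,0,0,0,0,0],
  [0,0,0,0,0,0],
  [0,0,0,0,0,0],
])

```text
time: 9.47
position: [0.4304, 0.1576, 0.1975]
tcp_rot: [[1.0, -0.03, -0.001], [-0.03, -1.0, -0.0], [-0.001, 0.0, -1.0]]
wrist_force: [-0.3, 0.0, -4.1]
gripper_width: 0.0395
finger_force: 30.0
```

```bash
python3 - <<'E'
from h import *
s=arm.state();print(s["position"],s["tcp_rot"].round(4))
for n in("wrist","top","scene"):
  cv2.imwrite(f"pics/{n}5.png",arm.grab_frame(n))
  for q in("lamp","lamp_mouth","lamp_stop","lamp_nose","battery"):
   for r in arm.place_of(n,q)[:2]:
    p=w(n,r["centre"]);print(n,q,round(r["p"],2),p.round(4),proj(n,p).round())
E
```

```text
[0.43040218 0.15764417 0.19745502] [[ 9.995e-01 -3.020e-02 -1.100e-03]
 [-3.020e-02 -9.995e-01 -3.000e-04]
 [-1.000e-03  4.000e-04 -1.000e+00]]
wrist lamp 0.75 [ 0.5526  0.1538 -0.0008] [313.  69.]
wrist lamp_mouth 0.96 [0.5159 0.1588 0.0244] [308. 115.]
wrist lamp_mouth 0.52 [0.5146 0.1553 0.0273] [312. 116.]
wrist lamp_stop 0.56 [0.5894 0.1542 0.031 ] [311.   7.]
wrist lamp_nose 0.97 [0.5131 0.1537 0.0308] [315. 118.]
wrist battery 0.8 [0.4289 0.1584 0.1741] [312. 291.]
top lamp 0.56 [ 0.5505  0.1598 -0.0012] [268. 203.]
top lamp 0.43 [ 5.675e-01 -5.500e-03 -3.000e-04] [323. 196.]
top lamp_mouth 0.6 [0.519  0.1592 0.0279] [268. 212.]
top lamp_stop 0.8 [0.5888 0.1516 0.0285] [270. 189.]
top lamp_nose 0.62 [ 0.4889  0.4585 -0.0025] [169. 226.]
top battery 0.59 [0.4307 0.1581 0.174 ] [263. 239.]
top battery 0.19 [ 0.4638 -0.4634 -0.0043] [477. 227.]
scene lamp 0.97 [5.506e-01 1.570e-01 2.000e-04] [342. 317.]
scene lamp_mouth 0.78 [0.5199 0.1613 0.0249] [352. 303.]
scene lamp_mouth 0.69 [ 0.4929  0.4595 -0.0038] [474. 380.]
scene lamp_stop 0.86 [0.5918 0.1606 0.0284] [332. 321.]
scene lamp_stop 0.55 [ 0.6717  0.0014 -0.0021] [256. 313.]
scene lamp_nose 0.65 [0.5178 0.1612 0.0287] [353. 302.]
scene battery 0.75 [0.4316 0.1568 0.169 ] [380. 237.]
```

View pics/wrist5.png

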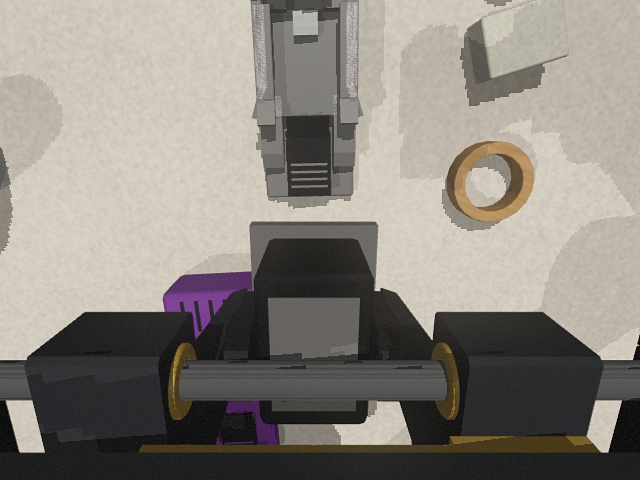

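The battery is held straight: its plate is centred at column 314 and the fingers at 313. The lamp slide is ahead, with its tab centred at about (310,180) and its lips at (304,20), so it is slightly turned relative to the tool. I'll measure the slide's axis numerically from its mirror symmetry.

```bash
cat >> h.py <<'E'
def symaxis(g,r0,r1,c0,hw,srch):
    e=cv2.GaussianBlur(np.abs(cv2.Sobel(cv2.GaussianBlur(g.astype(np.float32),(0,0),1),cv2.CV_32F,1,0)),(0,0),1.2)
    e=np.minimum(e,60)[r0:r1].mean(0); x=np.arange(len(e)); d=np.arange(1,hw)
    cs=np.arange(c0-srch,c0+srch,.25)
    v=[np.corrcoef(np.interp(c+d,x,e),np.interp(c-d,x,e))[0,1] for c in cs]; k=int(np.argmax(v)); return cs[k],v[k]
E
python3 - <<'E'
from h import *
g=cv2.cvtColor(cv2.imread("pics/wrist5.png"),cv2.COLOR_BGR2GRAY)
s=arm.state();p=s["position"];X,Y=s["tcp_rot"][:,0],s["tcp_rot"][:,1]
for r0,r1,z in((25,60,.035),(60,95,.035),(102,120,.04),(125,160,.025),(165,192,.0235)):
    c,v=symaxis(g,r0,r1,308,60,14); q=ray("wrist",(c,(r0+r1)/2),z)
    print(r0,r1,c,round(v,2),q.round(4),"rel tool x,y",((q-p)@X).round(4),((q-p)@Y).round(4))
# plate front edge & battery axis
c,v=symaxis(g,226,236,313,85,10);print("plate",c,v)
g3=g[150:230,305:318].mean(1); print("front edge row", 150+np.abs(np.diff(g3)).argsort()[-4:])
for row in (196,114): print(row,(ray("wrist",(310,row),.0235)))
bp=p[2]-.0225
for row in(222,):print("plate front",[((ray("wrist",(314,row),z)-p)@X).round(4) for z in(.17,.175,.18,.185)])
E
```

```text
25 60 304.75 0.91 [0.5655 0.1605 0.035 ] rel tool x,y 0.1348 -0.0058
60 95 305.75 0.92 [0.5418 0.1606 0.035 ] rel tool x,y 0.1111 -0.0052
102 120 307.25 0.88 [0.5179 0.1602 0.04  ] rel tool x,y 0.0872 -0.0041
125 160 307.5 0.9 [0.4946 0.161  0.025 ] rel tool x,y 0.0639 -0.0043
165 192 309.0 0.95 [0.4656 0.1607 0.0235] rel tool x,y 0.0349 -0.0032
plate 313.25 0.9963345227427022
front edge row [184 172 221 177]
196 [0.45092919 0.16033036 0.0235    ]
114 [0.5164228  0.15829471 0.0235    ]
plate front [np.float64(0.0313), np.float64(0.0325), np.float64(0.0336), np.float64(0.0347)]
```

>>> move_arm([
  [0.5,0.3,-2,0,0,0.3],
  [0.5,0,-2.5,0,0,0],
  [0.5,0,-2.5,0,0,0],
  [0.5,0,-2,0,0,0],
  [0,0,-1,0,0,0],
  [0,0,0,0,0,0],
  [0,0,0,0,0,0],
  [0,0,0,0,0,0],
  [0,0,0,0,0,0],
])

```text
time: 11.12
position: [0.451, 0.1616, 0.0986]
tcp_rot: [[1.0, 0.003, 0.002], [0.003, -1.0, 0.0], [0.002, -0.0, -1.0]]
wrist_force: [-0.6, -0.3, -4.3]
gripper_width: 0.0397
finger_force: 30.0
```

```bash
python3 - <<'E'
from h import *
s=arm.state();p=s["position"];X,Y=s["tcp_rot"][:,0],s["tcp_rot"][:,1];print(p,s["tcp_rot"].round(4))
im=arm.grab_frame("wrist");cv2.imwrite("pics/wrist6.png",im);g=cv2.cvtColor(im,cv2.COLOR_BGR2GRAY)
for xs,z in((.0,.035),(-.012,.035),(.012,.035),(-.033,.04),(-.045,.025)):
    u,r=proj("wrist",[.551+xs,.1605,z]); r=int(r)
    if r-8<0: continue
    c,v=symaxis(g,r-8,r+8,u,100,20); q=ray("wrist",(c,r),z); print(xs,r,c,round(v,2),q.round(4),((q-p)@Y).round(4))
E
```

```text
[0.45103017 0.16163915 0.09855391] [[ 1.0e+00  2.6e-03  2.0e-03]
 [ 2.6e-03 -1.0e+00  2.0e-04]
 [ 2.0e-03 -2.0e-04 -1.0e+00]]
0.0 73 318.1771250326192 0.7 [0.5514 0.159  0.035 ] 0.0029
-0.012 99 318.0807088014544 0.68 [0.5391 0.159  0.035 ] 0.0029
0.012 47 318.5269014169962 0.6 [0.5634 0.1589 0.035 ] 0.0031
-0.033 141 317.20366535867504 0.93 [0.5183 0.1593 0.04  ] 0.0025
-0.045 163 317.5229230148017 0.83 [0.506  0.1589 0.025 ] 0.0028
```

View pics/wrist6.png

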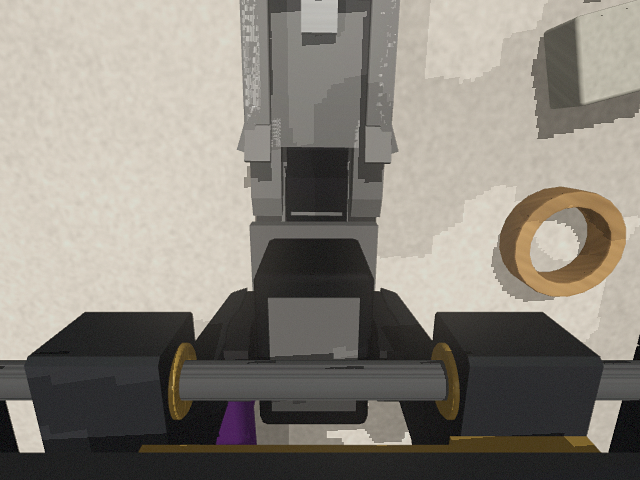

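>>> move_arm([
  [0,-0.2,-1.5,0,0,0],
  [0.3,0,-1.5,0,0,0],
  [0.3,0,-1,0,0,0],
  [0,0,-0.5,0,0,0],
  [0,0,-0.2,0,0,0],
  [0,0,0,0,0,0],
  [0,0,0,0,0,0],
])

```text
time: 11.75
position: [0.4568, 0.1596, 0.051]
tcp_rot: [[1.0, 0.003, 0.001], [0.003, -1.0, 0.0], [0.001, -0.0, -1.0]]
wrist_force: [0.2, -0.3, -3.3]
gripper_width: 0.0396
finger_force: 30.0
```

```bash
python3 - <<'E'
from h import *
s=arm.state();p=s["position"];X,Y=s["tcp_rot"][:,0],s["tcp_rot"][:,1];print(p,s["tcp_rot"].round(4))
im=arm.grab_frame("wrist");cv2.imwrite("pics/wrist7.png",im);g=cv2.cvtColor(im,cv2.COLOR_BGR2GRAY)
for xs,z in((.0,.035),(-.012,.035),(-.02,.037),(-.033,.042),(-.033,.044)):
    u,r=proj("wrist",[.551+xs,.1597,z]); r=int(r)
    if r-8<0: continue
    c,v=symaxis(g,r-8,r+8,u,130,20); q=ray("wrist",(c,r),z); print(xs,r,c,round(v,2),q.round(4),((q-p)@Y).round(4))
print(symaxis(g,226,236,313,85,10))
E
```

```text
[0.45682621 0.15961464 0.05102522] [[ 1.0e+00  2.6e-03  8.0e-04]
 [ 2.6e-03 -1.0e+00  1.0e-04]
 [ 8.0e-04 -1.0e-04 -1.0e+00]]
0.0 71 313.29667710420193 0.66 [0.5513 0.1594 0.035 ] 0.0005
-0.012 104 313.72943862514313 0.6 [0.5391 0.1592 0.035 ] 0.0006
-0.02 125 313.6730087231574 0.77 [0.531  0.1592 0.037 ] 0.0006
-0.033 159 313.5689592176455 0.74 [0.518  0.1592 0.042 ] 0.0006
-0.033 159 313.5539707958199 0.74 [0.5181 0.1592 0.044 ] 0.0006
(np.float64(312.75), np.float64(0.9839852237091169))
```

>>> move_arm([
  [0.4,0,-0.1,0,0,0],
  [0.5,0,-0.1,0,0,0],
  [0.5,0,0,0,0,0],
  [0.5,0,0,0,0,0],
  [0,0,0,0,0,0],
])

```text
time: 12.22
position: [0.4769, 0.1595, 0.0487]
tcp_rot: [[1.0, 0.002, 0.001], [0.002, -1.0, 0.0], [0.001, -0.0, -1.0]]
wrist_force: [1.7, -0.9, -3.7]
gripper_width: 0.0397
finger_force: 30.0
```

>>> move_arm([
  [0.4,0,0,0,0,0],
  [0.4,0,0,0,0,0],
  [0.4,0,0,0,0,0],
  [0.4,0,0,0,0,0],
  [0,0,0,0,0,0],
])

```text
time: 12.63
position: [0.4927, 0.1595, 0.0487]
tcp_rot: [[1.0, 0.002, 0.001], [0.002, -1.0, 0.0], [0.001, -0.0, -1.0]]
wrist_force: [0.8, -0.2, -1.6]
gripper_width: 0.0395
finger_force: 30.0
```

>>> move_arm([
  [0.3,0,0,0,0,0],
  [0.3,0,0,0,0,0],
  [0.3,0,0,0,0,0],
  [0.3,0,0,0,0,0],
  [0,0,0,0,0,0],
])

```text
time: 13.05
position: [0.5044, 0.1595, 0.0486]
tcp_rot: [[1.0, 0.002, 0.001], [0.002, -1.0, 0.0], [0.001, -0.0, -1.0]]
wrist_force: [0.2, -0.3, -2.9]
gripper_width: 0.0397
finger_force: 30.0
```

>>> move_arm([
  [0.3,0,0,0,0,0],
  [0.3,0,0,0,0,0],
  [0.3,0,0,0,0,0],
  [0.3,0,0,0,0,0],
  [0,0,0,0,0,0],
])

```text
time: 13.47
position: [0.5164, 0.1595, 0.0486]
tcp_rot: [[1.0, 0.002, 0.001], [0.002, -1.0, 0.0], [0.001, -0.0, -1.0]]
wrist_force: [1.3, -0.7, -2.8]
gripper_width: 0.0397
finger_force: 30.0
```

>>> move_arm([
  [0.3,0,0,0,0,0],
  [0.3,0,0,0,0,0],
  [0.3,0,0,0,0,0],
  [0.3,0,0,0,0,0],
  [0.2,0,0,0,0,0],
  [0,0,0,0,0,0],
])

```text
time: 13.97
position: [0.5302, 0.1595, 0.0486]
tcp_rot: [[1.0, 0.002, 0.001], [0.002, -1.0, 0.0], [0.001, -0.0, -1.0]]
wrist_force: [-0.1, -0.1, -3.0]
gripper_width: 0.0396
finger_force: 30.0
```

>>> move_arm([
  [0.2,0,0,0,0,0],
  [0.2,0,0,0,0,0],
  [0.2,0,0,0,0,0],
  [0,0,0,0,0,0],
])

```text
time: 14.3
position: [0.5361, 0.1595, 0.0486]
tcp_rot: [[1.0, 0.002, 0.0], [0.002, -1.0, 0.0], [0.0, -0.0, -1.0]]
wrist_force: [0.8, 0.1, -2.2]
gripper_width: 0.0396
finger_force: 30.0
```

>>> move_arm([
  [0.15,0,0,0,0,0],
  [0.15,0,0,0,0,0],
  [0.1,0,0,0,0,0],
  [0,0,0,0,0,0],
])

```text
time: 14.63
position: [0.5386, 0.1596, 0.0483]
tcp_rot: [[1.0, 0.003, -0.003], [0.003, -1.0, -0.0], [-0.003, 0.0, -1.0]]
wrist_force: [-5.0, -0.4, 0.2]
gripper_width: 0.0395
finger_force: 30.0
```

>>> move_arm([
  [0.15,0,0,0,0,0],
  [0.15,0,0,0,0,0],
  [0.1,0,0,0,0,0],
  [0,0,0,0,0,0],
])

```text
time: 14.97
position: [0.5423, 0.1596, 0.0483]
tcp_rot: [[1.0, 0.003, -0.004], [0.003, -1.0, -0.0], [-0.004, 0.0, -1.0]]
wrist_force: [-5.9, -1.5, -0.0]
gripper_width: 0.0397
finger_force: 30.0
```

>>> move_arm([
  [0.15,0,0,0,0,0],
  [0.15,0,0,0,0,0],
  [0.15,0,0,0,0,0],
  [0,0,0,0,0,0],
])

```text
time: 15.3
position: [0.5463, 0.1595, 0.0483]
tcp_rot: [[1.0, 0.003, -0.005], [0.003, -1.0, -0.0], [-0.005, 0.0, -1.0]]
wrist_force: [-8.3, 0.5, 1.5]
gripper_width: 0.0398
finger_force: 30.0
```

>>> move_arm([
  [0.1,0,0,0,0,0],
  [0.1,0,0,0,0,0],
  [0.1,0,0,0,0,0],
  [0,0,0,0,0,0],
])

```text
time: 15.63
position: [0.5489, 0.1595, 0.0483]
tcp_rot: [[1.0, 0.003, -0.006], [0.003, -1.0, -0.0], [-0.006, 0.0, -1.0]]
wrist_force: [-9.4, -0.1, 3.3]
gripper_width: 0.0398
finger_force: 30.0
```

>>> move_arm([
  [0.1,0,0,0,0,0],
  [0.1,0,0,0,0,0],
  [0,0,0,0,0,0],
])

```text
time: 15.88
position: [0.5508, 0.1595, 0.0483]
tcp_rot: [[1.0, 0.003, -0.006], [0.003, -1.0, -0.0], [-0.006, 0.0, -1.0]]
wrist_force: [-10.2, -1.9, 3.2]
gripper_width: 0.0394
finger_force: 30.0
```

>>> move_arm([
  [0.1,0,0,0,0,0],
  [0,0,0,0,0,0],
])

```text
time: 16.05
position: [0.5517, 0.1595, 0.0483]
tcp_rot: [[1.0, 0.003, -0.006], [0.003, -1.0, -0.001], [-0.006, 0.0, -1.0]]
wrist_force: [-10.1, -1.5, 4.0]
gripper_width: 0.0396
finger_force: 30.0
```

>>> move_arm([
  [0.1,0,0,0,0,0],
  [0,0,0,0,0,0],
])

```text
time: 16.22
position: [0.5526, 0.1595, 0.0482]
tcp_rot: [[1.0, 0.003, -0.006], [0.003, -1.0, -0.001], [-0.006, 0.0, -1.0]]
wrist_force: [-10.8, -0.9, 3.6]
gripper_width: 0.0399
finger_force: 30.0
```

>>> move_arm([
  [0.1,0,0,0,0,0],
  [0,0,0,0,0,0],
])

```text
time: 16.38
position: [0.5534, 0.1595, 0.0483]
tcp_rot: [[1.0, 0.003, -0.007], [0.003, -1.0, -0.001], [-0.007, 0.001, -1.0]]
wrist_force: [-11.1, -1.4, 4.7]
gripper_width: 0.0399
finger_force: 30.0
```

>>> move_arm([
  [0.1,0,0,0,0,0],
  [0,0,0,0,0,0],
])

```text
time: 16.55
position: [0.5543, 0.1595, 0.0483]
tcp_rot: [[1.0, 0.003, -0.007], [0.003, -1.0, -0.001], [-0.007, 0.001, -1.0]]
wrist_force: [-12.7, -0.2, 4.9]
gripper_width: 0.0398
finger_force: 30.0
```

```bash
python3 - <<'E'
from h import *
s=arm.state();p=s["position"];X=s["tcp_rot"][:,0];print(p)
cv2.imwrite("pics/wrist8.png",arm.grab_frame("wrist"))
for n in("wrist","scene"):
  if n=="scene":cv2.imwrite("pics/scene8.png",arm.grab_frame(n))
  for q in("battery","lamp","lamp_stop"):
   for r in arm.place_of(n,q)[:1]: print(n,q,round(r["p"],2),w(n,r["centre"]).round(4))
E
```

```text
[0.55429474 0.15950055 0.04828507]
wrist battery 0.78 [0.5523 0.1578 0.0261]
wrist lamp_stop 0.68 [0.5839 0.1542 0.0293]
scene battery 0.67 [0.5906 0.1597 0.0285]
scene lamp 0.85 [0.5534 0.1569 0.0016]
scene lamp_stop 0.6 [0.589  0.1584 0.0272]
```

>>> move_arm([
  [0.07,0,0,0,0,0],
  [0,0,0,0,0,0],
])

```text
time: 17.12
position: [0.5547, 0.1595, 0.0483]
tcp_rot: [[1.0, 0.003, -0.008], [0.003, -1.0, -0.001], [-0.008, 0.001, -1.0]]
wrist_force: [-13.6, -1.3, 6.9]
gripper_width: 0.0401
finger_force: 30.0
```

>>> move_arm([
  [0.05,0,0,0,0,0],
  [0,0,0,0,0,0],
])

```text
time: 17.28
position: [0.5547, 0.1595, 0.0483]
tcp_rot: [[1.0, 0.003, -0.009], [0.003, -1.0, -0.001], [-0.009, 0.001, -1.0]]
wrist_force: [-15.7, -1.6, 8.0]
gripper_width: 0.0398
finger_force: 30.0
```

>>> move_arm([
  [-0.1,0,0,0,0,0],
  [-0.1,0,0,0,0,0],
  [-0.1,0,0,0,0,0],
  [-0.05,0,0,0,0,0],
  [0,0,0,0,0,0],
])

```text
time: 17.7
position: [0.5531, 0.1595, 0.0482]
tcp_rot: [[1.0, 0.003, -0.004], [0.003, -1.0, -0.0], [-0.004, 0.0, -1.0]]
wrist_force: [-6.3, -1.2, 0.0]
gripper_width: 0.0398
finger_force: 30.0
```

>>> move_arm([
  [-0.1,0,0,0,0,0],
  [0,0,0,0,0,0],
])

```text
time: 17.87
position: [0.5523, 0.1595, 0.0482]
tcp_rot: [[1.0, 0.003, -0.004], [0.003, -1.0, -0.0], [-0.004, 0.0, -1.0]]
wrist_force: [-5.5, -0.5, -1.7]
gripper_width: 0.04
finger_force: 30.0
```

>>> move_arm([
  [-0.1,0,0,0,0,0],
  [0,0,0,0,0,0],
])

```text
time: 18.03
position: [0.5522, 0.1595, 0.0482]
tcp_rot: [[1.0, 0.002, -0.001], [0.002, -1.0, -0.0], [-0.001, 0.0, -1.0]]
wrist_force: [-3.2, -1.1, -4.0]
gripper_width: 0.0398
finger_force: 30.0
```

>>> move_arm([
  [-0.05,0,0,0,0,0],
  [0,0,0,0,0,0],
])

```text
time: 18.2
position: [0.5522, 0.1595, 0.0482]
tcp_rot: [[1.0, 0.002, -0.0], [0.002, -1.0, -0.0], [-0.0, 0.0, -1.0]]
wrist_force: [-1.0, -0.0, -5.6]
gripper_width: 0.0396
finger_force: 30.0
```

The battery sits 2.5 mm back from the stop and no longer follows the arm backwards, so it is caught. I'll let go and retreat.

>>> move_arm([
  [0,0,0,0,0,0],
  [0,0,0,0,0,0],
  [0,0,0,0,0,0],
  [0,0,0,0,0,0],
  [0,0,0,0,0,0],
  [0,0,0,0,0,0],
], claw=0.8)

```text
time: 18.7
position: [0.5525, 0.1596, 0.0488]
tcp_rot: [[1.0, 0.003, 0.001], [0.003, -1.0, 0.0], [0.001, -0.0, -1.0]]
wrist_force: [-0.1, 0.3, -0.4]
gripper_width: 0.0705
finger_force: 0.0
```

>>> move_arm([
  [0,0,1,0,0,0],
  [-0.5,0,3,0,0,0],
  [-2,0,3,0,0,0],
  [-3,0,2.5,0,0,0],
  [-3,0,1,0,0,0],
  [0,0,0,0,0,0],
  [0,0,0,0,0,0],
])

```text
time: 19.28
position: [0.467, 0.1597, 0.155]
tcp_rot: [[1.0, 0.003, 0.003], [0.003, -1.0, 0.0], [0.003, -0.0, -1.0]]
wrist_force: [0.4, -0.3, 0.3]
gripper_width: 0.0704
finger_force: 0.0
```

```bash
python3 - <<'E'
from h import *
s=arm.state();print(s["position"],s["wrist_force"],s["gripper_width"])
im=arm.grab_frame("wrist")
for r in arm.place_of("wrist","battery")[:1]: print(w("wrist",r["centre"]).round(4))
cv2.imwrite("pics/wrist9.png",im)
E
```

```text
[0.4670266  0.15972346 0.15502362] [ 0.43346442 -0.32574019  0.31386388] 0.07041849360524886
[0.5533 0.1621 0.0232]
```

View pics/wrist9.png

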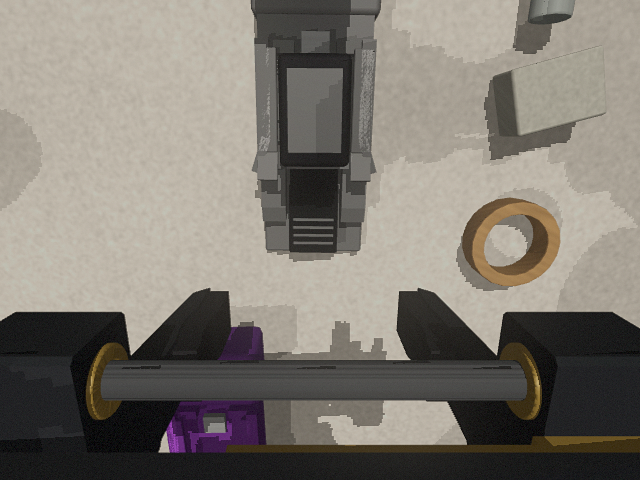

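The battery sits home at (315,110). The full tab is visible in front of it and the gripper is clear, so I'm handing the job in.

```bash
python3 -c "
from cell import arm
print(arm.close_job())"
```

```text
the job is handed in; nothing more can be done
None
```

I released the battery from the charger, slid it into the lamp until the catch held it, let go and handed the job in after about 19 s of robot time; the hand-in returned no verdict.

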